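Pack the putter heads and lock the fitting case

TASK

Put every blade putter head lying on the bench into a cradle of the fitting case, sole down and neck up, one to a cradle with both its ends in the notches. Then shut the lid fully, and only then turn both twist-locks clockwise all the way home so that their tongues hold the lid. Leave the other things on the bench where they are.

Things in the scene. Friction and masses are not known exactly. Their poses are not given: they have to be found in the camera images.
- case: Grey fitting case fixed to the bench: open box 150 (x) by 360 (y) by 75 mm high, walls and floor 5 mm. Origin: centre of its underside, on the bench; x from its front wall to its hinge side, y along its length, z up. Inside, five cradles side by side, middles at x = 0, y = -116, -58, 0, 58, 116 mm; any head may go in any cradle
- cradle_mid (a point): Middle of the third cradle at notch-bottom height, 30 mm above the bench (axes as the case): a head seated there has its origin here. A head lies along case x, its two ends in a pair of notches, neck end front or back
- rail_front (a point): Top of the front one (29 mm in y from its middle) of two wooden cross-rails with the notches. Rails: 12 mm thick, along y at case x = -38 and +38 mm, tops 44 mm above the bench; notches 31 mm wide, 14 mm deep. Between the rails 64 mm are clear down to the floor (5 mm above the bench) for the fingers
- lid (a joint): Angle of the case's grey lid (rad): 0 shut, grows as it opens, limit 1.9; starts about upright (then up to 226 mm above the bench). Plate 150 (hinge to front edge) by 360 by 8 mm, 0.35 kg, hinged on the far (+x) top rim; shut, its top is 83.5 mm above the bench. The hinge is stiff (0.4 N m friction): it stays at any angle and must be pushed all the way down
- lid_hinge (a point): Middle of the lid's hinge line (along case y), at case x = +75 mm, 75.5 mm above the bench. At lid angle a the lid's inner face runs from here along case (-x cos a, +z sin a); the outer face is 8 mm off, the side that is on top when shut
- lid_handle (a point): End of the small black knob on the lid's outer face: mid-length (y), 30 mm from the front edge, 35 mm out from the face. The rest of the outer face is bare and may be pushed anywhere
- lock_left (a joint): Angle of the left bayonet twist-lock (rad): 0 = bar along case +y (unlocked), grows clockwise seen from above, stop at 1.57 = bar along case x, steel tongue over the lid's edge (locked). Starts between 0 and 0.3; light friction (0.06 N m), stays where it is left
- lock_left_grip (a point): Grip point of the left twist-lock, on its turning axis (case x = -91, y = +100 mm), 108 mm above the bench, on a chrome post 18 mm across outside the front wall. Black grip bar 12 mm wide, 52 long, 26 high (92 to 118 mm above the bench), flat steel tongue under it. This point turns with the bar; its y axis runs along it
- lock_right (a joint): Angle of the right bayonet twist-lock (rad): 0 = bar along case +y (unlocked), grows clockwise seen from above, stop at 1.57 = bar along case x, steel tongue over the lid's edge (locked). Starts between 0 and 0.3; light friction (0.06 N m), stays where it is left
- lock_right_grip (a point): Grip point of the right twist-lock, on its turning axis (case x = -91, y = -100 mm), 108 mm above the bench, on a chrome post 18 mm across outside the front wall. Black grip bar 12 mm wide, 52 long, 26 high (92 to 118 mm above the bench), flat steel tongue under it. This point turns with the bar; its y axis runs along it
- head0: Blade putter head, matte silver, lying sole down: a bar 112 (x) by 24 (y) by 24 mm high, 0.33 kg, with a round neck stub (13 mm across, 18 mm high) standing on it 46 mm from the middle towards +x. Origin at the centre of the underside; all heads are alike. May be absent
- head1: Blade putter head, matte silver, lying sole down: a bar 112 (x) by 24 (y) by 24 mm high, 0.33 kg, with a round neck stub (13 mm across, 18 mm high) standing on it 46 mm from the middle towards +x. Origin at the centre of the underside; all heads are alike. May be absent
- head2: Blade putter head, matte silver, lying sole down: a bar 112 (x) by 24 (y) by 24 mm high, 0.33 kg, with a round neck stub (13 mm across, 18 mm high) standing on it 46 mm from the middle towards +x. Origin at the centre of the underside; all heads are alike. May be absent
- head3: Blade putter head, matte silver, lying sole down: a bar 112 (x) by 24 (y) by 24 mm high, 0.33 kg, with a round neck stub (13 mm across, 18 mm high) standing on it 46 mm from the middle towards +x. Origin at the centre of the underside; all heads are alike. May be absent
- head4: Blade putter head, matte silver, lying sole down: a bar 112 (x) by 24 (y) by 24 mm high, 0.33 kg, with a round neck stub (13 mm across, 18 mm high) standing on it 46 mm from the middle towards +x. Origin at the centre of the underside; all heads are alike. May be absent
- tape_roll: BYSTANDER: flat roll of off-white grip tape, 80 mm across, 25 mm high, among the heads. Origin at the centre of its underside; leave alone
- grip: BYSTANDER: teal rubber club grip, a tapered rod 250 mm long lying down, at the far side. Origin at the centre of its underside; leave alone
- mallet: BYSTANDER: round mallet putter head, silver, 96 mm across and 26 mm high with a short neck, at the right (not one of the blade heads). Origin at the centre of its underside; leave alone
- sleeve: BYSTANDER: upright aluminium hosel sleeve, a tube 28 mm across, 60 mm high, near right. Origin at the centre of its underside; leave alone
- ferrule: BYSTANDER: black ferrule ring 22 mm across, 30 mm high, near right. Origin at the centre of its underside; leave alone
- solvent: BYSTANDER: white can 64 mm across, 170 mm high, right of the case. Origin at the centre of its underside; leave alone
- mug: BYSTANDER: white mug 80 mm across, 90 mm high, far left. Origin at the centre of its underside; leave alone
- brush: BYSTANDER: brush lying at the near left. Origin at the centre of its underside; leave alone
Not all that is in view belongs to the job. What is shaped like the head1 but blue, brown or pink is not meant.

How it is judged:
On the way, in this order (a step that is already met when the one before it is completed fails the run):
1. every head that is there lies seated in a cradle (x of head0 in the frame of case between -0.018 and 0.018 m and y of head0 in the frame of case between -0.13 and 0.13 m and z of head0 in the frame of case between 0.024 and 0.036 m and angle between each of head0, head1, head2, head3, head4's own z axis and vertical below 0.12 rad and angle between the x axis of each of head0, head1, head2, head3, head4 and the x axis of case, either way round below 0.15 rad and x of head1 in the frame of case between -0.018 and 0.018 m and y of head1 in the frame of case between -0.13 and 0.13 m and z of head1 in the frame of case between 0.024 and 0.036 m and x of head2 in the frame of case between -0.018 and 0.018 m and y of head2 in the frame of case between -0.13 and 0.13 m and z of head2 in the frame of case between 0.024 and 0.036 m and x of head3 in the frame of case between -0.018 and 0.018 m and y of head3 in the frame of case between -0.13 and 0.13 m and z of head3 in the frame of case between 0.024 and 0.036 m and x of head4 in the frame of case between -0.018 and 0.018 m and y of head4 in the frame of case between -0.13 and 0.13 m and z of head4 in the frame of case between 0.024 and 0.036 m), for 0.3 s.
2. the lid is shut on the seated heads (all of step 1 and value of joint lid below 0.06 rad), for 0.3 s.
3. both twist-locks are turned home (value of joint each of lock_left, lock_right above 1.35 rad), for 0.2 s.
At the end, for the whole second after the job is handed in: Every head present at rest and level in a cradle (0.15 rad along the case, 6 mm in height, 18 mm lengthways of the cradle's middle); lid under 0.06 rad; both twist-locks past 1.35 rad; bystanders within 60 mm of their start and upright (0.3 rad) (all of step 2 and all of step 3 and linear speed of each of head0, head1, head2, head3, head4 below 0.02 m/s and distance of each of tape_roll, grip, mallet, sleeve, ferrule, solvent, mug, brush from where it was at the start of the episode below 0.06 m and angle between each of solvent, mug, sleeve, ferrule, mallet, tape_roll's own z axis and vertical below 0.3 rad); the robot touches nothing.
It fails at once if a twist-lock is turned home while the lid is not shut (value of joint lid above 0.15 rad and value of joint any of lock_left, lock_right above 1.1 rad).
It fails at once if a bystander is knocked away (distance of any of tape_roll, grip, mallet, sleeve, ferrule, solvent, mug, brush from where it was at the start of the episode above 0.06 m).
Of head0, head1, head2, head3, head4 only 3 to 5 are there at a start; the rules pass over those that are not, and their reading is None.
At some moment in a run one of head0, head1, head2, head3, head4 may be knocked a few centimetres aside while the robot is not near it.
It also fails if it takes over 210 s, if anything falls off the work surface, if the arm or the gripper's body presses on something with over 40 N, if the wrist force passes 120 N, or if a joint passes its speed limit or range.

ROBOT

A 6-joint arm with a two-finger parallel gripper is mounted at the origin on the work surface. World frame = base frame: x ahead of the robot, y to its left, z up, the work surface at z = 0. Lengths are in m, angles in rad, forces in N, time in s.
With the tool pointing down it reaches from about 0.275 to 0.875 m from the base axis. Payload 12.5 kg.
Tool frame: the origin (TCP) lies at the very end of the fingers, on their centre line; the grasp point (between the pads) lies 19 mm behind it; z points along the fingers, y is the line along which they close (so a half turn about z gives the same grasp; the last joint's range is limited). The gripper opens to 85 mm and grips with 20 to 120 N. Pads are 22 mm wide; open, the fingers measure 114 mm over their backs; the gripper's body (76 mm by 85 mm) begins 54 mm behind the grasp point. The pads swing forward as they close: fully open they stand 13 mm farther back than shut.
Start: joints at [1.035, 0.351, 1.652, -0, 1.139, -0.085], TCP at [0.24, 0.495, 0.231] pointing down, gripper open.
Joint ranges: [-2.75, 2.75], [-0.79, 2.1], [0.01, 2.65], [-1.57, 4.71], [0.07, 3.14], [-2.87, 2.87]. Speed limits (rad/s): [2.22, 2.22, 2.79, 3.14, 3.14, 3.14].

INTERFACE

Orientations are given as a 3x3 rotation matrix whose columns are the frame's x, y, z axes.
In Python, from bench import manip gives the robot as it stands. Calls block until the motion is done:
- manip.move_ptp(position, orientation): joint-space move of the TCP to a pose.
- manip.move_l(position, attitude=None, max_speed=0.15): straight line of the TCP; attitude=None keeps the orientation; max_speed is the mean speed in m/s.
- manip.move_j(angles): joint-space move.
- manip.set_gripper(opening, effort=None): opening from 0.0 (shut) to 1.0 (fully open); effort is the grip in N (None keeps the last); returns when the fingers have stopped.
- manip.dwell(seconds).
- manip.inverse_kinematics(position, orientation): joint angles nearest the present ones, or None.
- manip.grab_frame(name): name is "scene" or "side" or "wrist"; returns (picture, depth): 400x640x3 uint8, red, green, blue; 400x640 float32, m along the optical axis (not along the pixel's ray), 0 where there is no reading.
- manip.get_calibration(name): a dict with "camera_matrix" (3x3 intrinsics, pixels), "k1" (the pictures are not rectified: a ray, as slopes to the right and down, at radius r is drawn at 1 + k1 r^2 times it, then the intrinsics apply), "R" (3x3) and "t" (3): a world point X has camera coordinates R X + t. Camera axes: x right, y down, z forward; pixel columns grow to the right and rows downward; lengths in m; the calibration is good to about 2 mm. A picture is of the moment at which its call begins: read the wrist's pose just before it. get_calibration takes no time and is no camera call; for the wrist camera it gives the pose at the moment of the call.
A pose or a line that the arm cannot do raises manip.Unreachable and nothing moves.
- manip.sign_off(): hands the job in; it is judged then, once.
Trained networks look in the newest picture that a camera, given by its name, has taken for a name from the list of things; names that differ only in an ending like _2 or _b are one class to them, and where a whole thing is asked for, a point or a joint stands for the part that bears it (a point fixed in the world has none). Each returns a list of dicts, best first, with "confidence" (0 to 1); they miss things now and then, are a little off and sometimes report something else, mostly with a low value. They report only what shows in the picture. A call takes as long as a camera call. They do not tell look-alikes from the thing itself.
- manip.look_for(camera, name): "at" ([x, y, z] in m, in world coordinates, good to about 4 mm: the middle of the surface that is visible of it).
Readings, each from a call of its own:
- manip.current_time(): time.
- manip.current_qpos(): joint angles.
- manip.current_joint_vel(): joint speeds.
- manip.current_joint_torque(): joint torques, N m.
- manip.current_ee_pos(): TCP position.
- manip.current_tcp_rot(): TCP orientation.
- manip.current_force(): force on the tool from outside, world axes, zero at the start.
- manip.current_ft_torque(): the same for the moment, N m.
- manip.current_grip_width(): opening from 0.0 (shut) to 1.0 (fully open).
- manip.current_grip_force(): force on a finger pad.
Only numpy, scipy, OpenCV 4.12 (cv2) and the standard library are available. Lean on these libraries where they do the work, as an engineer would, in place of code of your own. Each camera call takes 0.05 s, during which the arm holds its last target. There are 200 camera calls.

## Working session

There is one attempt and no reset: what is moved stays moved. The work goes in short steps, each a Python script; the robot and the scene stay as the last script left them, time stands still between calls to the robot, and variables do not carry over. Pictures are saved under pics/ and viewed, at most 14 in all, crops included, and the job is handed in when it is done.

```bash
ls; mkdir -p pics; python3 - <<'E'
from bench import manip
import cv2, numpy as np
for n in ("scene","side"):
    im,d=manip.grab_frame(n); cv2.imwrite(f"pics/{n}0.png",im[:,:,::-1]); np.save(f"pics/{n}0.npy",d)
    c=manip.get_calibration(n); print(n,c["camera_matrix"],c["k1"],c["R"],c["t"])
    for t in ("head0","case","lid_handle","lock_left_grip","lock_right_grip","tape_roll","solvent","mallet"):
        print(t,[(np.round(r["at"],3).tolist(),round(r["confidence"],2)) for r in manip.look_for(n,t)])
print(manip.current_time())
E
```

```text
pics
scene [[490.24222464   0.         325.83029482]
 [  0.         490.24222464 197.96881947]
 [  0.           0.           1.        ]] -0.04543175772447135 [[-0.81173053  0.58398195 -0.00765731]
 [ 0.39428465  0.53828619 -0.74484065]
 [-0.43085167 -0.60762905 -0.66719845]] [ 0.40537579 -0.14650454  1.7294513 ]
head0 [([0.382, 0.016, 0.024], 0.69), ([0.334, 0.35, 0.024], 0.67), ([0.439, 0.231, 0.022], 0.66), ([0.285, 0.199, 0.02], 0.66), ([0.596, 0.255, 0.024], 0.64), ([0.438, 0.146, 0.025], 0.53)]
case [([0.56, -0.167, 0.054], 0.75)]
lid_handle [([0.635, -0.185, 0.171], 0.78)]
lock_left_grip [([0.462, -0.096, 0.104], 0.53)]
lock_right_grip [([0.458, -0.294, 0.105], 0.62)]
tape_roll [([0.606, 0.144, 0.025], 0.77)]
solvent [([0.593, -0.475, 0.135], 0.87)]
mallet [([0.377, -0.464, 0.03], 0.84)]
side [[478.29852451   0.         313.66943456]
 [  0.         478.29852451 194.6461979 ]
 [  0.           0.           1.        ]] -0.14700821369568243 [[-0.99868988 -0.05030457  0.00937973]
 [-0.03913094  0.63264397 -0.77345354]
 [ 0.03297422 -0.77280726 -0.6337836 ]] [0.49702259 0.09467131 1.58223648]
head0 [([0.325, 0.351, 0.021], 0.82), ([0.429, 0.147, 0.024], 0.65), ([0.431, 0.236, 0.026], 0.64), ([0.568, -0.202, 0.044], 0.55), ([0.379, 0.023, 0.026], 0.52), ([0.603, 0.149, 0.024], 0.23), ([0.373, -0.458, 0.03], 0.23)]
case [([0.568, -0.207, 0.046], 0.76)]
lid_handle [([0.451, -0.29, 0.108], 0.75), ([0.632, -0.189, 0.167], 0.68), ([0.591, 0.537, 0.05], 0.66)]
lock_left_grip [([0.46, -0.09, 0.108], 0.67), ([0.626, -0.185, 0.166], 0.56)]
lock_right_grip [([0.567, -0.201, 0.044], 0.67), ([0.45, -0.294, 0.104], 0.66)]
tape_roll [([0.601, 0.153, 0.026], 0.87)]
solvent [([0.574, -0.46, 0.114], 0.96), ([0.591, 0.255, 0.023], 0.51)]
mallet [([0.375, -0.461, 0.026], 0.93), ([0.457, -0.096, 0.105], 0.19)]
0.9
```

View pics/scene0.png

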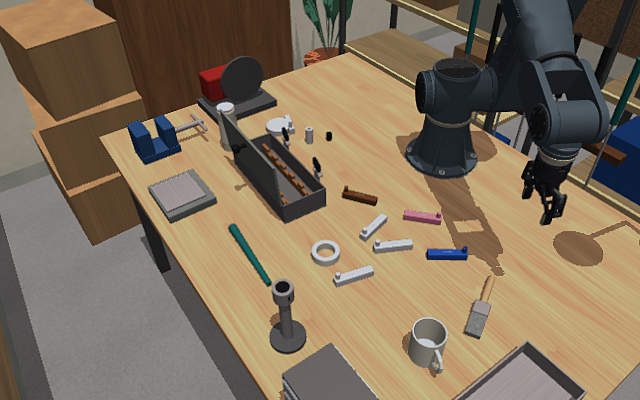

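View pics/side0.png

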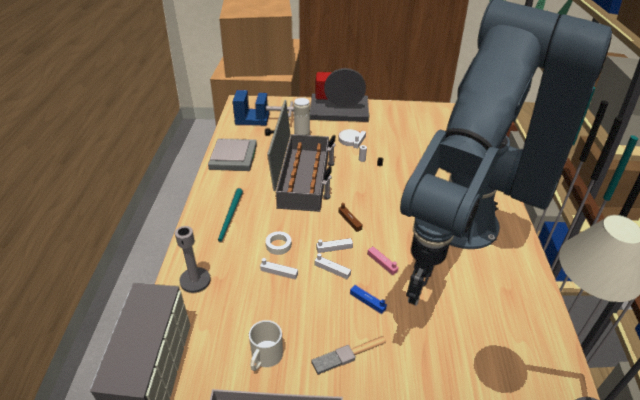

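Candidates in the scene picture: silver bars at (374,227), (393,246) and (353,275). Look-alikes are brown (360,196), pink (422,216) and blue (447,254), and the round mallet is at (280,126). The three silver ones are the heads. Both views show the case empty and the lid upright, leaving the tape ring at (325,252) between the heads. Next I'll take a close wrist view.

```bash
cat > h.py <<'E'
from bench import manip
import cv2, numpy as np
def down(yaw): # tool y axis (closing line) direction = yaw-90deg ; tool x along yaw
    c,s=np.cos(yaw),np.sin(yaw); return np.array([[c,s,0],[s,-c,0],[0,0,-1.]])
def cloud(n):
    c=manip.get_calibration(n); im,d=manip.grab_frame(n)
    K=np.array(c["camera_matrix"]); v,u=np.mgrid[0:400,0:640]
    xd=(u-K[0,2])/K[0,0]; yd=(v-K[1,2])/K[1,1]; x,y=xd.copy(),yd.copy()
    for _ in range(8):
        f=1+c["k1"]*(x*x+y*y); x,y=xd/f,yd/f
    P=np.stack([x*d,y*d,d],-1)
    W=(P-np.array(c["t"]))@np.array(c["R"])
    W[d==0]=np.nan
    return im,W,c
def heads(im,W,zlo=0.017,zhi=0.034):
    """silver bars: list of (cx,cy,yaw,len,wid,ztop,pixel)"""
    hsv=cv2.cvtColor(im,cv2.COLOR_RGB2HSV)
    m=((hsv[...,1]<50)&(hsv[...,2]>90)&(W[...,2]>zlo)&(W[...,2]<zhi)).astype(np.uint8)
    n,l,st,ce=cv2.connectedComponentsWithStats(m); out=[]
    for i in range(1,n):
        if st[i,4]<150: continue
        p=W[l==i]; zt=np.median(p[:,2]); r=cv2.minAreaRect((p[:,:2]*1000).astype(np.float32))
        b=cv2.boxPoints(r); e=[b[1]-b[0],b[2]-b[1]]; L=[np.linalg.norm(q) for q in e]
        k=int(np.argmax(L)); yaw=np.arctan2(e[k][1],e[k][0])
        out.append((r[0][0]/1000,r[0][1]/1000,(yaw+np.pi/2)%np.pi-np.pi/2,max(L),min(L),zt,ce[i].round().tolist()))
    return out
def show(hs):
    for q in hs: print("c %.4f %.4f yaw %.3f L %.0f W %.0f z %.4f"%q[:6],q[6])
E
python3 - <<'E'
from h import *
im,W,c=cloud("scene"); show(heads(im,W))
manip.move_ptp([0.43,0.17,0.36],down(0))
im,W,c=cloud("wrist"); cv2.imwrite("pics/w1.png",im[:,:,::-1]); print("w"); show(heads(im,W)); print(c["R"],c["t"],manip.current_qpos())
print([(np.round(r["at"],3).tolist(),round(r["confidence"],2)) for r in manip.look_for("wrist","head0")])
manip.move_ptp([0.46,-0.19,0.40],down(0))
im,W,c=cloud("wrist"); cv2.imwrite("pics/w2.png",im[:,:,::-1]);np.save("pics/w2.npy",W)
print(manip.current_qpos(),manip.current_time())
for t in("case","lid_handle","lock_left_grip","lock_right_grip"):print(t,[(np.round(r["at"],3).tolist(),round(r["confidence"],2)) for r in manip.look_for("wrist",t)])
E
```

```text
c 0.3725 -0.4804 yaw 1.235 L 105 W 96 z 0.0275 [279.0, 124.0]
c 0.7712 -0.3296 yaw 1.508 L 184 W 48 z 0.0313 [200.0, 184.0]
c 0.4264 0.1392 yaw 0.254 L 120 W 25 z 0.0264 [374.0, 225.0]
c 0.4316 0.2301 yaw -0.471 L 110 W 29 z 0.0253 [393.0, 244.0]
c 0.6016 0.1386 yaw 0.906 L 80 W 78 z 0.0268 [325.0, 251.0]
c 0.5886 0.2504 yaw -0.242 L 112 W 26 z 0.0256 [354.0, 274.0]
c 0.4218 0.5385 yaw 0.479 L 107 W 40 z 0.0197 [478.0, 317.0]
w
c 0.5892 0.2492 yaw -0.252 L 111 W 24 z 0.0234 [265.0, 52.0]
c 0.6020 0.1390 yaw -0.223 L 79 W 78 z 0.0245 [340.0, 41.0]
c 0.4329 0.2307 yaw -0.483 L 111 W 23 z 0.0234 [281.0, 156.0]
c 0.4282 0.1399 yaw 0.254 L 111 W 24 z 0.0236 [337.0, 159.0]
c 0.4098 0.5317 yaw 0.502 L 72 W 40 z 0.0188 [110.0, 175.0]
[[ 5.40478088e-04 -9.99999581e-01  7.38214610e-04]
 [-9.56958957e-01 -3.02968523e-04  2.90223126e-01]
 [-2.90222781e-01 -8.63300323e-04 -9.56958720e-01]] [0.16961801 0.33726323 0.6270128 ] [2.76668094e-01 7.62996404e-02 1.67800510e+00 6.14188901e-05
 1.38766039e+00 1.84577330e+00]
[([0.435, 0.23, 0.024], 0.96), ([0.332, 0.344, 0.022], 0.87), ([0.383, 0.014, 0.028], 0.84), ([0.284, 0.194, 0.025], 0.61)]
[-4.83375372e-01  1.28751352e-01  1.52574380e+00  1.46058610e-04
  1.48731388e+00  1.08604787e+00] 4.1417
case [([0.601, -0.218, 0.053], 0.66)]
lid_handle [([0.626, -0.225, 0.176], 0.71), ([0.601, -0.217, 0.055], 0.67)]
lock_left_grip [([0.462, -0.104, 0.119], 0.85), ([0.601, 0.138, 0.021], 0.68)]
lock_right_grip [([0.453, -0.299, 0.111], 0.85), ([0.595, -0.22, 0.055], 0.74)]
```

View pics/w1.png

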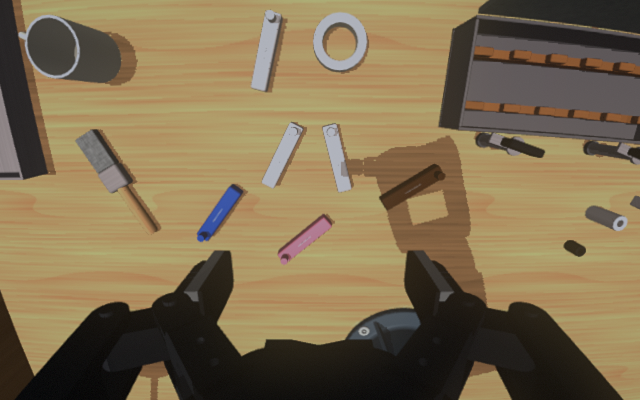

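View pics/w2.png

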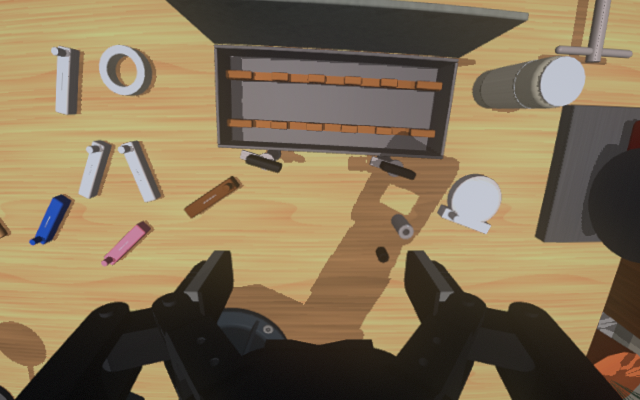

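```bash
python3 - <<'E'
import numpy as np, cv2
W=np.load("pics/w2.npy"); im=cv2.imread("pics/w2.png"); x,y,z=W[...,0],W[...,1],W[...,2]
reg=(x>.4)&(x<.75)&(y>-.45)&(y<.02)
h,e=np.histogram(z[reg&(z>0.002)],bins=np.arange(0,.26,.004)); print([(round(float(a),3),int(b)) for a,b in zip(e,h) if b>150])
def rect(m,n):
    p=W[m]; r=cv2.minAreaRect((p[:,:2]*1000).astype(np.float32)); print(n,len(p),np.round(p.mean(0),4),[np.round(q,1) for q in r])
wall=reg&(z>.069)&(z<.081); rect(wall,"wall")
# front wall line fit / side walls
m=wall&(x<.51)&(x>.46)&(y<-.04)&(y>-.36)
p=np.polyfit(y[m],x[m],1); print("front x=%.4f at y=-.2, slope %.4f"%(np.polyval(p,-.2),p[0]), m.sum())
hsv=cv2.cvtColor(im,cv2.COLOR_BGR2HSV)
brown=(hsv[...,1]>80)&(z>.037)&(z<.05)&reg
for s in (brown&(x<.56),brown&(x>=.56)): rect(s,"rail")
for s,n in (((y>-.2),"L"),((y<-.2),"R")):
    rect(reg&s&(z>.112)&(z<.126)&(x<.5),"lock"+n)
lid=reg&(z>.1)&(x>.57); A=np.c_[z[lid],y[lid],np.ones(lid.sum())]; s=np.linalg.lstsq(A,x[lid],rcond=None)[0]; print("lid x=a z+b y+c",s,"max z",z[lid].max(), np.std(A@s-x[lid]))
E
```

```text
[(0.0, 3490), (0.004, 9987), (0.008, 319), (0.012, 328), (0.016, 325), (0.02, 402), (0.024, 427), (0.028, 1648), (0.032, 332), (0.036, 385), (0.04, 1686), (0.044, 829), (0.048, 303), (0.052, 328), (0.056, 344), (0.06, 342), (0.064, 348), (0.068, 381), (0.072, 2219), (0.076, 251), (0.08, 218), (0.084, 216), (0.088, 525), (0.092, 289), (0.096, 258), (0.1, 280), (0.104, 272), (0.108, 298), (0.112, 355), (0.116, 749), (0.12, 267), (0.124, 290), (0.128, 295), (0.132, 289), (0.136, 300), (0.14, 300), (0.144, 309), (0.148, 350), (0.152, 368), (0.156, 379), (0.16, 390), (0.164, 397), (0.168, 412), (0.172, 432), (0.176, 403), (0.18, 461), (0.184, 460), (0.188, 482), (0.192, 484), (0.196, 502), (0.2, 529), (0.204, 588), (0.208, 598), (0.212, 602), (0.216, 616), (0.22, 1205), (0.224, 945)]
wall 2806 [ 0.557  -0.2131  0.0743] [array([ 541. , -212.5]), array([361.6, 160.1]), np.float64(86.9)]
front x=0.4729 at y=-.2, slope 0.0521 703
rail 922 [ 0.5023 -0.2022  0.0431] [array([ 492.4, -195.1]), array([117.1, 376.8]), np.float64(11.2)]
rail 993 [ 0.5823 -0.2126  0.0432] [array([ 582.2, -215.9]), array([348.7,  12.7]), np.float64(87.0)]
lockL 301 [ 0.4594 -0.1083  0.117 ] [array([ 458.7, -108. ]), array([52. , 12.6]), np.float64(72.8)]
lockR 285 [ 0.4493 -0.3065  0.1171] [array([ 448.8, -307.2]), array([50.5, 12.5]), np.float64(72.1)]
lid x=a z+b y+c [0.09949173 0.04984356 0.62209985] max z 0.227129456643897 0.001192702063649691
```

Both wrist pictures agree with the first choice. In w1 the silver bars are at (265,52), (281,156) and (337,159), with necks on the far side; all measure 111x24 mm with tops at 23.5 mm. In w2 the case is empty, its yaw is -0.05, and the locks are about 0.25 rad open at (261,162) and (393,168). The wrist camera sits on the lid side, so I'll grasp with the tool turned half round. I'll pick the first head now.

```bash
cat >> h.py <<'E'
CY=-0.0515; CC=np.array([0.5445,-0.2133])
RC=np.array([[np.cos(CY),-np.sin(CY)],[np.sin(CY),np.cos(CY)]])
def cw(x,y,z): return [*(CC+RC@[x,y]),z]
def find(near):
    im,W,c=cloud("scene"); hs=[q for q in heads(im,W) if 100<q[3]<125 and q[4]<34 and q[0]<.7]
    show(hs); q=min(hs,key=lambda q:np.hypot(q[0]-near[0],q[1]-near[1])); return q
def pick(x,y,yaw):
    R=down(yaw+np.pi); manip.set_gripper(0.6)
    manip.move_ptp([x,y,0.15],R); manip.move_l([x,y,0.004],max_speed=.12)
    manip.set_gripper(0.0,60); w=manip.current_grip_width(); print("grip w",w,manip.current_grip_force(),manip.current_force())
    manip.move_l([x,y,0.20],max_speed=.2); print("lifted w",manip.current_grip_width(),manip.current_force())
def place(yc,zoff=0.001,dx=0):
    R=down(CY+np.pi)
    manip.move_l(cw(dx,yc,0.20),R,max_speed=.2); manip.move_l(cw(dx,yc,0.075),max_speed=.15)
    manip.move_l(cw(dx,yc,0.034+zoff),max_speed=.05); print("down",manip.current_ee_pos(),manip.current_force())
    manip.set_gripper(0.45); manip.move_l(cw(dx,yc,0.20),max_speed=.15)
E
python3 - <<'E'
from h import *
pick(0.4282,0.1399,0.254)
im,_=manip.grab_frame("side"); cv2.imwrite("pics/s1.png",im[60:300,150:550,::-1])
place(-.058); print(manip.current_time(),manip.current_qpos())
E
```

```text
grip w 0.26236524452233667 59.62908446788788 [-1.68945001 -0.06978633  8.26541872]
lifted w 0.26896025476643526 [-0.16617806  0.49566976 -4.22916609]
down [ 0.54164352 -0.27130209  0.03493461] [ 0.06768808  0.75910854 -3.53210029]
15.75 [-5.41218875e-01  4.83939628e-01  1.53428666e+00 -1.73169826e-05
  1.12494711e+00 -2.06045506e+00]
```

```bash
python3 - <<'E'
from h import *
print(find((.4329,.2307)))
im,W,c=cloud("side"); cv2.imwrite("pics/s2.png",cv2.resize(im[60:300,150:550,::-1],(800,480)))
show(heads(im,W)); show(heads(im,W,.045,.062))
E
```

```text
c 0.4310 0.2307 yaw -0.486 L 113 W 27 z 0.0260 [393.0, 244.0]
c 0.5887 0.2504 yaw -0.231 L 111 W 28 z 0.0256 [354.0, 274.0]
(0.4310263671875, 0.23067262268066407, np.float32(-0.48642313), np.float32(112.69248), np.float32(26.77847), np.float64(0.025994559550539073), [393.0, 244.0])
c 0.4169 -0.7249 yaw 0.010 L 254 W 190 z 0.0296 [338.0, 109.0]
c 0.3710 -0.4793 yaw 1.189 L 102 W 98 z 0.0273 [351.0, 136.0]
c 0.8263 -0.3248 yaw 1.543 L 178 W 157 z 0.0308 [237.0, 158.0]
c 0.6013 0.1410 yaw -1.439 L 81 W 75 z 0.0249 [278.0, 241.0]
c 0.4313 0.2343 yaw -0.445 L 112 W 28 z 0.0242 [333.0, 266.0]
c 0.5888 0.2534 yaw -0.205 L 110 W 32 z 0.0237 [279.0, 268.0]
c 0.4224 0.5421 yaw 0.473 L 102 W 41 z 0.0196 [334.0, 358.0]
c 0.5413 -0.2688 yaw -0.072 L 112 W 39 z 0.0541 [306.0, 158.0]
c 0.5513 0.6639 yaw 0.069 L 297 W 26 z 0.0497 [271.0, 394.0]
```

View pics/s2.png

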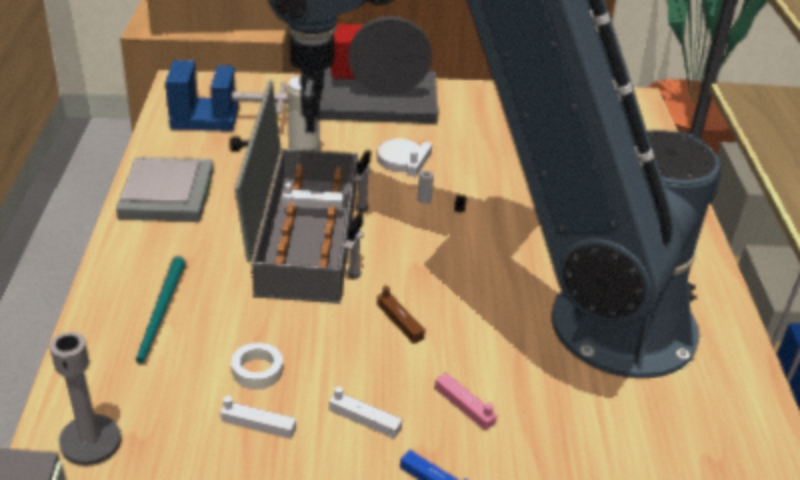

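The first head sits level in the fourth cradle, seen at (313,196), with its top at 54 mm. The other two are at (365,411) and (257,416), unmoved. On to the next two, with a fresh look before each.

```bash
python3 - <<'E'
from h import *
for near,yc in (((.431,.2307),0.),((.5887,.2504),.116)):
    q=find(near)
    if np.hypot(q[0]-near[0],q[1]-near[1])>.06: print("lost",q); break
    pick(q[0]+.0015,q[1],float(q[2])); 
    if manip.current_grip_width()<.2: print("missed"); break
    place(yc)
manip.move_ptp([0.40,-0.19,0.42],down(0))
im,W,c=cloud("wrist"); cv2.imwrite("pics/w3.png",im[:,:,::-1]); show(heads(im,W)); print("-"); show(heads(im,W,.045,.060))
im,W,c=cloud("scene"); show(heads(im,W)); print("-"); show(heads(im,W,.045,.062)); print(manip.current_time())
E
```

```text
c 0.4317 0.2307 yaw -0.472 L 111 W 27 z 0.0258 [393.0, 244.0]
c 0.5885 0.2505 yaw -0.273 L 112 W 27 z 0.0253 [354.0, 274.0]
grip w 0.2663257860154793 60.028098821640015 [-5.27264360e-01  2.87867233e-03  7.14948514e+00]
lifted w 0.26478114585418416 [ 0.58471077 -0.51787202 -3.99202644]
down [ 0.54460916 -0.21335804  0.03493614] [ 0.09225017 -0.1536457  -3.17864225]
c 0.5887 0.2496 yaw -0.227 L 112 W 27 z 0.0254 [354.0, 274.0]
grip w 0.266323836973853 61.34263873100281 [-0.91531644  0.04183897  6.42226361]
lifted w 0.2644854881123816 [ 0.69559486  1.01070852 -3.60016539]
down [ 0.55058362 -0.0974987   0.0349108 ] [ 0.79772184 -0.81483837 -4.26535046]
c 0.6026 0.1379 yaw 0.512 L 79 W 78 z 0.0243 [124.0, 33.0]
c 0.3720 -0.4837 yaw 1.199 L 100 W 99 z 0.0255 [474.0, 169.0]
-
c 0.5558 -0.2675 yaw -0.057 L 112 W 25 z 0.0536 [367.0, 58.0]
c 0.5493 -0.0984 yaw -0.067 L 112 W 25 z 0.0534 [261.0, 63.0]
c 0.5436 -0.2142 yaw -0.059 L 111 W 24 z 0.0535 [333.0, 66.0]
c 0.5723 -0.4612 yaw 0.020 L 49 W 12 z 0.0528 [486.0, 51.0]
c 0.3717 -0.4813 yaw 1.286 L 106 W 100 z 0.0273 [278.0, 124.0]
c 0.8293 -0.3306 yaw -1.567 L 182 W 158 z 0.0317 [190.0, 192.0]
c 0.6014 0.1391 yaw 0.188 L 81 W 80 z 0.0268 [325.0, 251.0]
c 0.4221 0.5380 yaw 0.465 L 106 W 40 z 0.0197 [478.0, 316.0]
-
c 0.5466 -0.0976 yaw -0.088 L 107 W 32 z 0.0559 [296.0, 190.0]
c 0.5175 0.7381 yaw 0.003 L 241 W 160 z 0.0507 [520.0, 371.0]
39.6
```

View pics/w3.png

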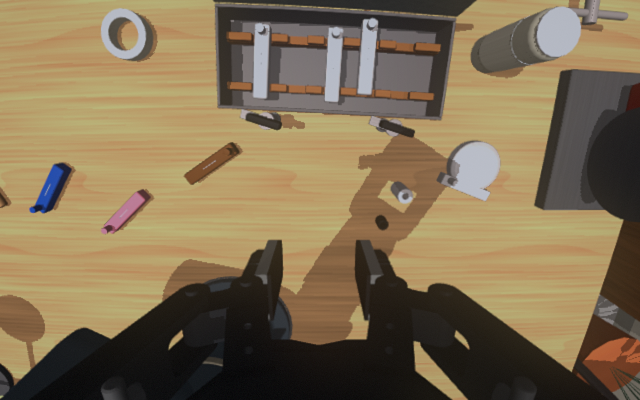

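All three heads are in cradles, and none is left on the bench. The first one placed, seen at (367,58), has since been knocked about 14 mm towards the hinge. I'll regrasp it and centre it.

```bash
python3 - <<'E'
from h import *
R=down(CY+np.pi); x,y=.5558,-.2675; dx,dy=RC.T@(np.array([x,y])-CC); print("case pos",dx,dy)
manip.set_gripper(.45); manip.move_ptp(cw(dx,dy,.20),R); manip.move_l(cw(dx,dy,.035),max_speed=.1)
manip.set_gripper(0.,60); print(manip.current_grip_width()); manip.move_l(cw(dx,dy,.075),max_speed=.1); place(-.058)
manip.move_ptp([0.42,-0.19,0.42],down(0))
im,W,c=cloud("wrist"); cv2.imwrite("pics/w4.png",im[:,:,::-1])
for q in heads(im,W,.045,.060): print(np.round(RC.T@(np.array(q[:2])-CC),4),np.round(q[2]-CY,3),np.round(q[3:6],3))
print("bench");show(heads(im,W)); print(manip.current_time())
# lid: push at case y=+60
R=down(CY+np.pi); manip.set_gripper(0.,30)
manip.move_ptp(cw(.0,.06,.36),R); manip.move_l(cw(.135,.06,.36),max_speed=.2); manip.move_l(cw(.135,.06,.195),max_speed=.15)
print(manip.current_force())
r=.128
for a in np.arange(1.7,-0.02,-.085):
    p=(.075-r*np.cos(a)+.008*np.sin(a)+.011, .0755+r*np.sin(a)+.008*np.cos(a))
    manip.move_l(cw(p[0],.06,p[1]),max_speed=.1)
    f=manip.current_force(); print(round(a,2),np.round(f,1))
    if np.linalg.norm(f)>60: print("stop"); break
print(manip.current_ee_pos(),manip.current_time())
E
```

```text
case pos 0.014075084391963541 -0.05354644712171954
0.2662807094723129
down [ 0.5410703  -0.27096344  0.03565354] [-6.36592092  4.16856558 10.3358177 ]
[-0.0008  0.1152] -0.037 [1.11317e+02 2.41440e+01 5.30000e-02]
[-0.0006 -0.0009] -0.009 [1.12087e+02 2.42800e+01 5.30000e-02]
[-0.0002 -0.058 ] 0.01 [1.12085e+02 2.48610e+01 5.40000e-02]
[ 0.0411 -0.2474] 0.051 [5.3459e+01 1.5441e+01 5.3000e-02]
bench
c 0.6022 0.1379 yaw 1.502 L 79 W 78 z 0.0243 [125.0, 46.0]
c 0.3719 -0.4829 yaw 1.206 L 99 W 98 z 0.0256 [472.0, 179.0]
51.975
[ 0.3204667  -0.46567766 -0.90788291]
1.7 [ 0.2 -0.3  0.3]
1.62 [-0.2 -0.9  0. ]
1.53 [0.1 0.1 0.1]
1.44 [-0.5 -0.1  0.2]
1.36 [-0.3 -0.4 -0.7]
1.28 [-0.3 -1.2 -0.4]
1.19 [-0.1 -0.2  0.1]
1.11 [ 0.7 -0.  -0.1]
1.02 [-0.1  0.5 -0.8]
0.94 [0.1 0.4 0.3]
0.85 [ 0.1 -0.1  0.1]
0.77 [-0.3 -0.1  0.3]
0.68 [-0.4  0.   0.2]
0.6 [0.4 0.4 0.4]
0.51 [-0.8 -0.7  0. ]
0.43 [-0.1  0.9 -0.5]
0.34 [ 0.9 -0.5  0.3]
0.26 [-0.1  0.4  0.3]
0.17 [0.5 0.9 0.3]
0.09 [ 0.2 -0.2  0.1]
0.0 [ 0.2  0.6 -0.6]
[ 0.50584467 -0.15129289  0.08367882] 62.5417
```

All three heads are now centred to within 1 mm. The lid sweep showed no force, so I'll check the lid.

```bash
python3 - <<'E'
from h import *
manip.move_l(cw(-.06,.06,.30),max_speed=.2)
im,W,c=cloud("side"); cv2.imwrite("pics/s3.png",cv2.resize(im[60:300,150:550,::-1],(800,480)))
q=(W.reshape(-1,3)[:,:2]-CC)@RC; z=W[...,2].ravel()
m=(abs(q[:,0])<.06)&(abs(q[:,1])<.15)&(z<.2); print(np.percentile(z[m],[5,25,50,75,95]), manip.current_time())
E
```

```text
[0.08137872 0.08383101 0.08544512 0.08716374 0.0909467 ] 63.825
```

View pics/s3.png

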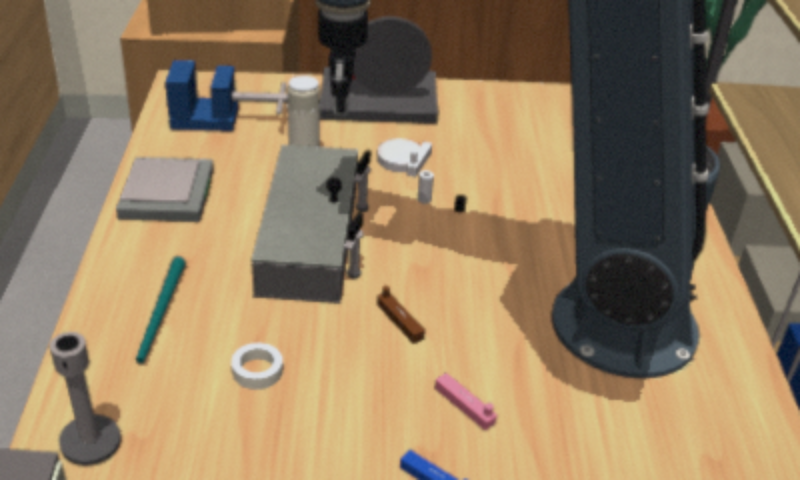

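The lid is down at (310,205). I'll press it firmly home, re-measure the slope of its plate and the lock bars, then turn the locks.

```bash
python3 - <<'E'
from h import *
manip.move_l(cw(-.05,.06,.10),max_speed=.15)
for z in (.086,.084,.083,.082,.081):
    manip.move_l(cw(-.05,.06,z),max_speed=.03); f=manip.current_force(); print(z,np.round(f,1))
    if f[2]>15: break
manip.move_l(cw(-.05,.06,.2),max_speed=.15)
manip.move_ptp([0.40,-0.19,0.42],down(0))
im,W,c=cloud("wrist"); q=(W.reshape(-1,3)[:,:2]-CC)@RC; z=W[...,2].ravel()
m=(abs(q[:,0])<.07)&(abs(q[:,1])<.17)&(abs(q[:,1])>.03)&(z<.11)&(z>.06)
s=np.polyfit(q[m,0],z[m],1); print("lid slope,z",s,m.sum())
for n,sy in(("L",1),("R",-1)):
    m=(abs(q[:,0]+.091)<.04)&(abs(q[:,1]-sy*.1)<.04)&(z>.112)&(z<.126)
    r=cv2.minAreaRect((q[m]*1000).astype(np.float32)); print(n,m.sum(),r)
E
```

```text
0.086 [-0.  -0.1 -0. ]
0.084 [-0.3 -0.2  0.2]
0.083 [-1.4  1.5  6.1]
0.082 [-5.8  2.6 19.1]
lid slope,z [0.0005259  0.08317147] 18421
L 300 ((-90.63494873046875, 100.88835144042969), (52.305118560791016, 12.07273006439209), 75.62447357177734)
R 287 ((-90.72314453125, -99.19903564453125), (50.37148666381836, 12.458386421203613), 75.09168243408203)
```

The lid is fully shut, with a slope of 0.0005. Both lock bars stand at about 0.25 rad, within 1 mm of where they should be. Turning them now.

```bash
python3 - <<'E'
from h import *
for sy,th in ((1,.251),(-1,.260)):
    x,y=-.091,sy*.1+.0004; Y=lambda t: down(CY+np.pi/2-t)
    manip.set_gripper(.5,40); manip.move_ptp(cw(x,y,.20),Y(th)); manip.move_l(cw(x,y,.095),max_speed=.12)
    manip.set_gripper(0.,40); print("w",manip.current_grip_width(),np.round(manip.current_force(),1))
    for t in np.linspace(th,1.59,8)[1:]:
        manip.move_l(cw(x,y,.095),Y(t)); 
    print(np.round(manip.current_force(),1),np.round(manip.current_ft_torque(),2))
    manip.set_gripper(.5); manip.move_l(cw(x,y,.22),max_speed=.15)
manip.move_ptp([0.40,-0.19,0.42],down(0))
im,W,c=cloud("wrist"); cv2.imwrite("pics/w5.png",im[:,:,::-1]); q=(W.reshape(-1,3)[:,:2]-CC)@RC; z=W[...,2].ravel()
for n,sy in(("L",1),("R",-1)):
    m=(abs(q[:,0]+.091)<.04)&(abs(q[:,1]-sy*.1)<.04)&(z>.112)&(z<.126)
    print(n,cv2.minAreaRect((q[m]*1000).astype(np.float32)))
m=(abs(q[:,0])<.06)&(abs(q[:,1])<.17)&(abs(q[:,1])>.03)&(z<.088)&(z>.06); print(np.polyfit(q[m,0],z[m],1),manip.current_time())
E
```

```text
w 0.13339825149963977 [-7.9  1.5 11.3]
[-9.3  5.5 13.7] [0.85 1.5  0.65]
w 0.1293819498356649 [-8.1  2.3  9. ]
[-9.3  4.9 12.6] [0.8  1.55 0.66]
L ((-89.93256378173828, 100.78800201416016), (51.301231384277344, 12.231451988220215), 0.06539332866668701)
R ((-90.50483703613281, -98.35285949707031), (12.39123821258545, 51.18778991699219), 89.39877319335938)
[-5.61131216e-05  8.31871897e-02] 84.6667
```

View pics/w5.png

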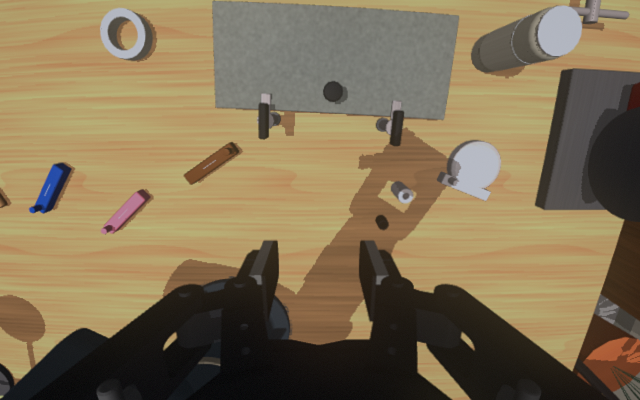

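The lid is shut, and both bars lie along case x at (264,116) and (397,123), with their tongues over the lid edge. Nothing else has moved, and the arm is clear of everything.

```bash
python3 -c "
from bench import manip
print(manip.sign_off())"
```

```text
the job is handed in; nothing more can be done
None
```

All three blade putter heads are in cradles, the lid is shut, both twist-locks are turned home, and the job is handed in; the sign-off gave no verdict.

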